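Read the cell's asset tag with the hand reader

TASK

Book in the bench robot: first lift the blue cloud ornament out from in front of the tag and stand it upright well to one side. Then draw the hand reader out of its holster by its yellow head and lay it flat on the bench, let go, take it again by its black grip alone (fingers off the head) and aim it squarely at the middle of the sloping tag, the window about 75 mm from the tag, holding it still for two seconds. Finally lay the reader flat on the bench; leave the white bracket and the tape roll where they lie and knock nothing over.

Things in the scene. Friction and masses are not known exactly. Their poses are not given: they have to be found in the camera images.
- reader: hand-held code reader, 190 mm long: black ribbed grip (x -125 to 0 mm, 30 wide, 30 high) and yellow head (x 0 to 65). Origin on its underside at the joint of grip and head; x = aiming direction, z up when it lies flat. Line of sight along x, 20 mm above the underside. About 160 g, centre of mass at x -25 mm. At the start only the head sticks out of the holster
- reader_head: yellow head of the reader with a black bumper and the amber window at its front end: 65 mm long, 46 mm wide (bumper 48), 40 mm high; fixed to the reader, same origin and axes as reader
- read_point (a point): point on the reader's line of sight 75 mm in front of its window (reader frame x 140, y 0, z 20 mm); it should lie at the middle of the tag when reading
- reader_tail (a point): centre of the grip's free end (reader frame x -125, y 0, z 15 mm)
- holster: grey sheet-metal tunnel screwed to the bench, 130 mm long (x), 52 wide, 48 high, flanges out to 90 mm wide; roofed, closed at +x, open mouth at -x; 44 mm wide and high inside, the bench is its floor. Origin under its centre. The reader lies in it with its aiming direction along the holster's -x
- tag_stand: dark steel stand screwed to the bench, base 75 x 100 x 6 mm, 95 mm high in all. Origin under the tag's middle on the bench; its front is its -x side
- tag: the sloping tag on the stand: dark plate 90 mm wide, 86 high with a 72 mm white label bearing a black square pattern. Origin at the label's middle, 52 mm above the bench; x points into the tag (the direction to aim), 0.35 rad below the horizontal as the tag leans back; y across, z up the slope
- cloud: blue printed cloud ornament standing upright, 35 mm thick (x), 103 mm wide (y), 67 mm high. Origin under its centre; z up. At the start it stands before the tag
- white_bracket: white printed bracket lying behind the tag, 26 x 70 x 24 mm, origin under its centre; to be left alone
- tape_roll: roll of brown masking tape lying flat, 64 mm diameter, 19 mm high, origin under its centre; to be left alone
- scara_arm: the bench robot, blue and white, keep clear of it: a 397 x 497 x 17 mm board (x -143 to 254, y -249 to 249 mm from this origin, on the bench) with a column 0.5 m high; its bent arm hangs over the board's right front, over x -240 to 70, y -310 to 0 mm, with a blue hand at x -220 to -130, y -200 to -110 mm, down to 20 mm above the bench

How it is judged:
By the outcome, as a careful person would: the job done as asked, in the order asked, and still so for the second after the job is handed in, with the robot touching nothing.
It also fails if it takes over 67 s, if anything falls off the work surface, if the arm or the gripper's body presses on something with over 40 N, if the wrist force passes 120 N, or if a joint passes its speed limit or range.

ROBOT

A 6-joint arm with a two-finger parallel gripper is mounted at the origin on a cart in front of the work surface, level with it; the furniture and walls round the work are solid. World frame = base frame: x ahead of the robot, y to its left, z up, the work surface at z = 0. Lengths are in m, angles in rad, forces in N, time in s.
With the tool pointing down it reaches from about 0.25 to 0.725 m from the base axis. Payload 4 kg.
Tool frame: the origin (TCP) lies midway between the tips of the shut fingers; the grasp point (between the pads) lies 19 mm behind it; z points along the fingers, x is the direction in which the jaws open and shut, and the axes are right-handed (so a half turn about z gives the same grasp; the last joint's range is limited). The gripper opens to 85 mm and grips with 20 to 120 N. Pads are 22 mm wide; open, the fingers measure 114 mm over their backs; the gripper's body (76 mm by 85 mm) begins 54 mm behind the grasp point. The pads swing forward as they close: fully open they stand 13 mm farther back than shut.
Start: joints at [1.338, 0.241, 0.005, 1.335, 0, 1.571], TCP at [0.115, 0.487, 0.231] pointing down, gripper open.
Joint ranges: [-2.72, 2.72], [-1.05, 1.87], [-1.09, 1.28], [-1.99, 2.15], [-1.42, 1.44], [-3.14, 3.14]. Speed limits (rad/s): [2.79, 2.79, 3.14, 3.14, 3.14, 3.14].

INTERFACE

Orientations are given as a unit quaternion [x, y, z, w].
In Python, from workcell import bot gives the robot as it stands.
- The arm moves only by the tool drive_tool, never from a script. Its argument "rows" is text: rows parted by semicolons, each of 5 numbers parted by spaces: the finger opening in mm, from 0 to 85.4, then the shift along the tool's x, y, z in mm, then the turn about the tool's z in rad. A call has 1 to 12 rows; each row shifts and turns the commanded pose from where the row before left it, along the tool's axes as they then stand; what a row does not reach is not made up. A row lasts 1/10 s, in which the tool goes at most 50 mm and 8.59 degrees, less where a joint would pass 70% of its speed; a pose out of reach is approached as far as the arm can. A call is refused whole if a number of a shift passes 50 or a number of a turn 0.15, either way. A call with a gripper value outside its range is refused whole. The fingers move at their own pace and stop on an object; the grip force is fixed at half the most. Time passes only in rows, so rows that do not move let the fingers close. It gives the time, the measured TCP pose, the force and the opening at its end, in the units of the state.
- bot.get_obs(): the state, without advancing time (a new reading comes with each control period).
- bot.camera(name): name is "scene" or "top"; returns a dict with "image" (480x640x3 uint8, red, green, blue), "vertical_fov" (degrees; the focal length in pixels is half the picture's height over the tangent of half this angle, whatever the lens; pixels are square), "cx", "cy" (the principal point, pixels), "k1" (the pictures are not rectified: a ray, as slopes to the right and down, at radius r is drawn at 1 + k1 r^2 times it, then the intrinsics apply), "R" (3x3) and "t" (3): a world point X has camera coordinates R X + t. Camera axes: x right, y down, z forward; pixel columns grow to the right and rows downward; lengths in m; the calibration is good to about 2 mm. A picture is of the moment at which its call begins. There is no depth.
- bot.job_done(): hands the job in, once; it reports no verdict.
The state is a dict: "clock": time; "joint_pos": joint angles; "joint_vel": joint speeds; "tau": joint torques, N m; "eef_pos": TCP position; "tool_rot": TCP orientation; "ft_force": force on the tool from outside, world axes, zero at the start; "ft_torque": the same for the moment, N m; "grip_width": finger opening in m.
Only numpy, scipy, OpenCV 4.12 (cv2) and the standard library are available. Lean on these libraries where they do the work, as an engineer would, in place of code of your own. Each camera call takes 0.05 s, during which the arm holds its last target. There are 200 camera calls.

## Working session

There is one attempt and no reset: what is moved stays moved. The work goes in short steps, Python scripts to look and compute and a tool call to move; the robot and the scene stay as the last step left them, time stands still between calls to the robot, and variables do not carry over. Pictures are saved under pics/ and viewed, about 8 in all and at most 12, crops included, and the job is handed in when it is done.

Besides the shell and the picture viewer there is one more tool, called after "Call:" by a JSON object that holds its "api" and its "payload". drive_tool: Moves the arm, as the interface text tells. Its arguments: {"type":"object","properties":{"rows":{"type":"string"}},"required":["rows"]}

```bash
mkdir -p pics; ls
cat > h.py <<'E'
import numpy as np, cv2
from workcell import bot
def cam(n):
    c=bot.camera(n); c['f']=240/np.tan(np.radians(c['vertical_fov'])/2); c['R']=np.array(c['R']);c['t']=np.array(c['t']);return c
def proj(c,X):
    p=(c['R']@np.atleast_2d(X).T).T+c['t']; s=p[:,:2]/p[:,2:]
    r2=(s**2).sum(1,keepdims=True); s=s*(1+c['k1']*r2)
    return s*c['f']+[c['cx'],c['cy']]
def ray(c,uv):
    d=(np.atleast_2d(uv)-[c['cx'],c['cy']])/c['f']; s=d.copy()
    for _ in range(20): s=d/(1+c['k1']*(s**2).sum(1,keepdims=True))
    v=np.c_[s,np.ones(len(s))]@c['R']; o=-c['R'].T@c['t']; return o,v
def at(c,uv,z):
    o,v=ray(c,uv); return o+v*((z-o[2])/v[:,2:])
def save(c,f,crop=None,k=1):
    im=c['image'][:,:,::-1]
    if crop: x0,y0,x1,y1=crop; im=im[y0:y1,x0:x1]
    cv2.imwrite('pics/'+f,cv2.resize(im,None,fx=k,fy=k,interpolation=cv2.INTER_CUBIC))
E
python3 - <<'E'
from h import *
for n in('scene','top'):
    c=cam(n); save(c,n+'0.png'); print(n,c['f'],c['cx'],c['cy'],c['k1'],-c['R'].T@c['t'],c['R'].round(3).tolist())
print(bot.get_obs())
E
```

```text
pics
scene 550.3723612270315 321.170070440179 252.3629625597533 -0.12476727416263661 [-0.25635539 -0.56713468  1.06454432] [[0.532, -0.847, 0.001], [-0.594, -0.374, -0.712], [0.603, 0.378, -0.702]]
top 461.1957151617846 320.0055191322802 237.28621819462958 0.032702955903756964 [ 0.41892561 -0.03632181  1.09357532] [[0.006, -1.0, -0.007], [-0.99, -0.005, -0.141], [0.141, 0.007, -0.99]]
{'clock': 0.1, 'joint_pos': array([ 1.33801738e+00,  2.41299053e-01,  3.88449522e-03,  1.33519342e+00,
       -1.58294019e-05,  1.57079281e+00]), 'joint_vel': array([ 0.0013258 , -0.00232192,  0.00324098, -0.00179384,  0.00022859,
       -0.00151514]), 'tau': array([-5.42790658e-04, -3.73140442e+01,  2.53008682e+01,  1.08855122e-02,
       -4.15740624e-05,  4.48038151e-06]), 'eef_pos': array([0.11521896, 0.4859781 , 0.23053099]), 'tool_rot': array([ 7.84435456e-01,  6.20209799e-01, -7.05656750e-04,  5.68009431e-04]), 'ft_force': array([-0.42168691,  0.15763713,  0.06910723]), 'ft_torque': array([-0.03620926,  0.00023846, -0.01765677]), 'grip_width': 0.08554298207043479}
```

View pics/scene0.png

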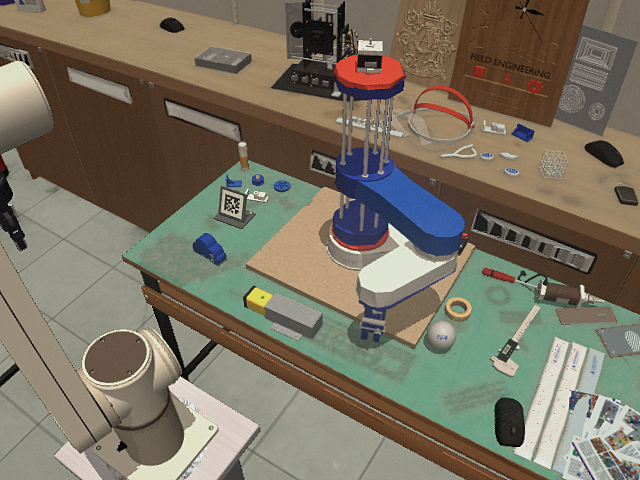

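View pics/top0.png

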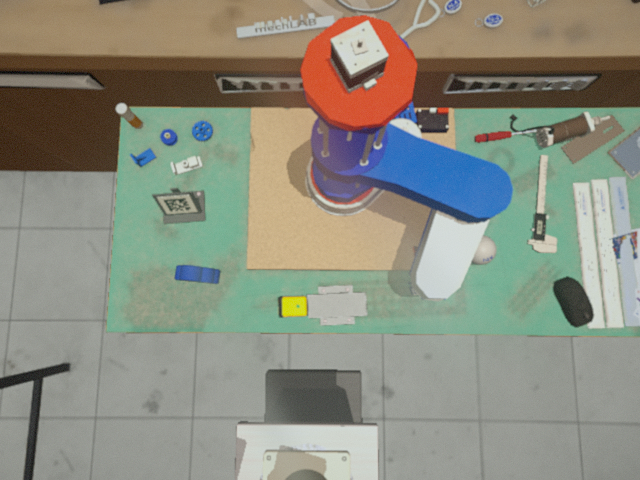

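The scene picture shows the cloud at (209,248), tag at (233,203), yellow head at (259,297) and holster at (293,315). The top picture shows the cloud at (197,274), tag at (180,205), head at (293,306) and holster at (336,305). I'll zoom in to get the corners.

Run:
```python
from h import *
t=cam('top');s=cam('scene')
a=t['image'][180:330,140:380,::-1]; b=s['image'][180:350,190:330,::-1]
cv2.imwrite('pics/t1.png',cv2.resize(a,None,fx=3.33,fy=3.33,interpolation=cv2.INTER_CUBIC))
cv2.imwrite('pics/s1.png',cv2.resize(b,None,fx=3.5,fy=3.5,interpolation=cv2.INTER_CUBIC))
```

```text
(no output)
```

View pics/t1.png

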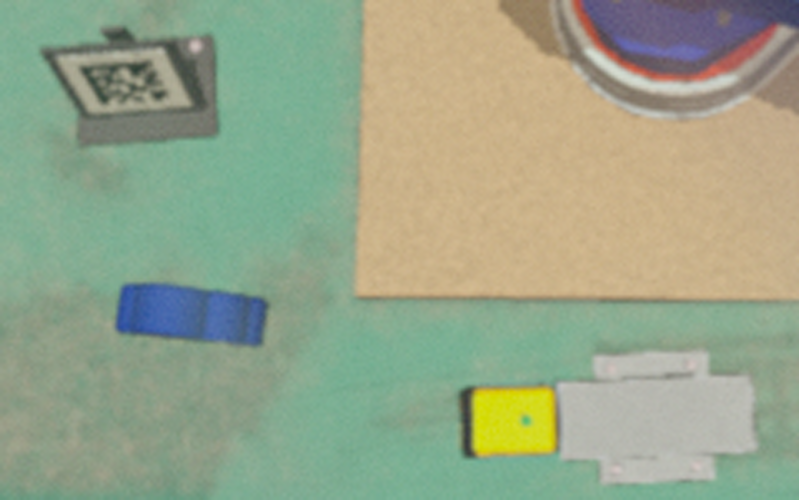

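View pics/s1.png

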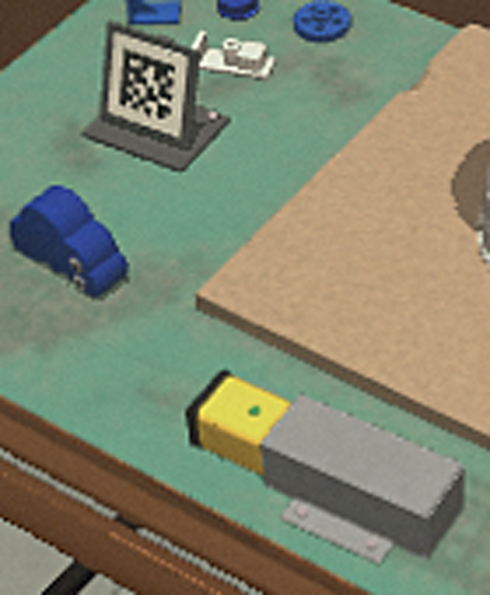

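The top crop shows label corners near (68,55), (170,45), (195,103), (100,112). The head spans (462–556, 388–456), the holster roof (557–754, 379–456), and the cloud runs from (118,285) to (266,345). I'll fit poses from these.

```bash
cat > fit.py <<'E'
from h import *
from scipy.optimize import least_squares
t=cam('top');s=cam('scene')
T=lambda p:np.array(p,float)/3.333+[140,180]
S=lambda p:np.array(p,float)/3.5+[190,180]
def Rz(a):return np.array([[np.cos(a),-np.sin(a),0],[np.sin(a),np.cos(a),0],[0,0,1]])
b=.35
Rt=np.array([[np.cos(b),0,np.sin(b)],[0,1,0],[-np.sin(b),0,np.cos(b)]])
L=.036*np.array([[0,1,1],[0,-1,1],[0,-1,-1],[0,1,-1]])
tt=T([(68,55),(170,45),(195,103),(100,112)]); ss=S([(112,50),(187,82),(184,142),(107,112)])
def tp(p):return L@Rt.T@Rz(p[2]).T+[p[0],p[1],.052]
f=lambda p:np.r_[(proj(t,tp(p))-tt).ravel(),(proj(s,tp(p))-ss).ravel()]
r=least_squares(f,[.5,.3,0]);print('tag',r.x.round(4),f(r.x).round(1))
print('head top z40',at(t,T([(462,388),(473,388),(556,388),(556,456),(473,456),(462,456)]),.04).round(4)[:,:2].tolist())
print('holster roof z48',at(t,T([(557,381),(752,376),(756,453),(558,460)]),.048).round(4)[:,:2].tolist())
print('hol scene',at(s,S([(305,396),(464,462),(428,508),(267,430)]),.048).round(4)[:,:2].tolist())
print('head scene top',at(s,S([(230,376),(289,400),(268,445),(204,412)]),.04).round(4)[:,:2].tolist())
print('board',at(t,T([(358,297),(799,300),(362,0)]),.017).round(3)[:,:2].tolist())
print('bench edge',at(t,[(108,330),(118,108),(600,335)],0).round(3)[:,:2].tolist())
print('tape scene, bracket',at(s,[(458,308),(256,194)],.01).round(3).tolist())
# cloud by silhouette fit of box
from itertools import product
masks=[]
for c,roi in((t,(165,255,235,295)),(s,(180,225,240,275))):
    h=cv2.cvtColor(c['image'],cv2.COLOR_RGB2HSV); m=cv2.inRange(h,(105,120,30),(130,255,255)); k=np.zeros_like(m); x0,y0,x1,y1=roi; k[y0:y1,x0:x1]=m[y0:y1,x0:x1]; masks.append(k)
    ys,xs=np.nonzero(k); print('cloud',xs.min(),xs.max(),ys.min(),ys.max(),len(xs), cv2.minAreaRect(np.c_[xs,ys].astype(np.float32)))
E
python3 fit.py
```

```text
tag [0.6398 0.2941 0.0776] [-1.5  1.3  0.3  2.   1.3  1.4 -0.7  0.8  1.9 -3.7  1.4 -5.6 -0.3  0.3
  1.3  1.4]
head top z40 [[0.4329, 0.0645], [0.4329, 0.057], [0.4333, 0.0006], [0.3878, 0.0001], [0.3875, 0.0562], [0.3874, 0.0636]]
holster roof z48 [[0.4378, -0.0003], [0.442, -0.1318], [0.3909, -0.1341], [0.3854, -0.0015]]
hol scene [[0.4386, -0.0042], [0.4477, -0.1298], [0.4016, -0.1304], [0.3992, -0.0]]
head scene top [[0.4309, 0.0564], [0.435, 0.0076], [0.3938, -0.0041], [0.394, 0.0515]]
board [[0.496, 0.141], [0.496, -0.168], [0.71, 0.144]]
bench edge [[0.355, 0.462], [0.896, 0.475], [0.352, -0.67]]
tape scene, bracket [[0.664, -0.394, 0.01], [0.758, 0.305, 0.01]]
cloud 175 218 266 282 534 ((196.67242431640625, 273.4310302734375), (42.93452072143555, 14.36686897277832), 4.763641834259033)
cloud 193 225 233 264 564 ((209.75003051757812, 249.25003051757812), (32.52690887451172, 21.920310974121094), 45.0)
```

```bash
cat > go.py <<'E'
import sys,numpy as np
from workcell import bot
from scipy.spatial.transform import Rotation as R
o=bot.get_obs();q=R.from_quat(o['tool_rot']);M=q.as_matrix();p=np.array(o['eef_pos'])
yaw=np.arctan2(M[1,0],M[0,0])
print('t',round(o['clock'],2),'p',p.round(4),'yaw',round(yaw,4),'tilt',M[:,2].round(4),'F',np.round(o['ft_force'],1),'w',round(o['grip_width'],4),'j6',round(o['joint_pos'][5],2))
a=list(map(float,sys.argv[1:]))
if a:
    x,y,z,w=a; print('turn about tool z',round((yaw-w+np.pi)%(2*np.pi)-np.pi,4)); 
    d=np.array([x,y,z])-p
    for n,yy in(('turn first',w),('shift first',yaw)):
        X=np.array([np.cos(yy),np.sin(yy),0]);Y=np.array([np.sin(yy),-np.cos(yy),0])
        print(n,'mm',np.round([d@X*1e3,d@Y*1e3,-d[2]*1e3],1))
E
cat > f2.py <<'E'
exec(open('fit.py').read())
print('--')
# label by mask
def quad(c,roi):
    x0,y0,x1,y1=roi; k=4
    g=cv2.cvtColor(c['image'][y0:y1,x0:x1],cv2.COLOR_RGB2HSV); g=cv2.resize(g,None,fx=k,fy=k,interpolation=cv2.INTER_CUBIC)
    m=((g[...,1]<60)&(g[...,2]>120)).astype(np.uint8)*255
    m=cv2.morphologyEx(m,cv2.MORPH_OPEN,np.ones((3,3)))
    cs,_=cv2.findContours(m,cv2.RETR_EXTERNAL,cv2.CHAIN_APPROX_NONE); cc=max(cs,key=lambda q:cv2.contourArea(cv2.convexHull(q)))
    h=cv2.convexHull(cc); e=.02
    while len(p:=cv2.approxPolyDP(h,e*cv2.arcLength(h,True),True))>4:e+=.005
    return (p[:,0]+.5)/k-.5+[x0,y0]
def order(q,ref):return np.array([q[np.argmin(((q-r)**2).sum(1))] for r in ref])
p=np.array([.64,.294,.08])
qt=order(quad(t,(152,188,200,218)),tt);qs=order(quad(s,(215,182,250,225)),proj(s,tp(p)))
tt,ss=qt,qs
r=least_squares(f,p,loss='soft_l1');print('tag',r.x.round(4),f(r.x).round(1))
for z in(.02,.03,.035):print('cloud',z,at(t,(196.7,273.4),z).round(4),at(s,(209.75,249.3),z).round(4))
def cl(p,c):
    G=np.array(list(product((-.0175,.0175),(-.0515,.0515),(0,.067))))@Rz(p[2]).T+[p[0],p[1],0]
    return proj(c,G)
for p in ([.455,.262,-.083],[.48,.262,-.083]):
  for c in(t,s):
    q=cl(p,c);print(q.min(0).round(1),q.max(0).round(1))
E
python3 f2.py | sed -n '/--/,$p'; python3 go.py
```

```text
--
tag [0.6426 0.3014 0.0945] [-0.7 -0.1 -0.1  0.4 -0.3 -0.3 -0.3 -0.2  0.3  0.2  0.4  0.2  0.5  0.7
  0.1  1. ]
cloud 0.02 [[0.4853 0.2577 0.02  ]] [[0.4885 0.2591 0.02  ]]
cloud 0.03 [[0.4847 0.255  0.03  ]] [[0.4813 0.2512 0.03  ]]
cloud 0.035 [[0.4844 0.2536 0.035 ]] [[0.4778 0.2473 0.035 ]]
[164.1 275.8] [219.2 296.2]
[180.1 232.2] [220.  273.5]
[164.7 264.6] [219.6 285.5]
[186.4 226.9] [225.9 267.8]
t 0.4 p [0.1153 0.4864 0.2312] yaw 1.338 tilt [-1.e-04 -3.e-04 -1.e+00] F [0.2 0.4 0.5] w 0.0852 j6 1.57
```

```bash
python3 go.py .482 .260 .13 -.083
```

```text
t 0.4 p [0.1153 0.4864 0.2312] yaw 1.338 tilt [-1.e-04 -3.e-04 -1.e+00] F [0.2 0.4 0.5] w 0.0852 j6 1.57
turn about tool z 1.421
turn first mm [384.2 195.3 101.2]
shift first mm [-135.7  409.   101.2]
```

Call:
{"api": "drive_tool", "payload": {"rows": "85 0 0 0 0.142; 85 0 0 0 0.142; 85 0 0 0 0.142; 85 0 0 0 0.142; 85 0 0 0 0.142; 85 0 0 0 0.142; 85 0 0 0 0.142; 85 0 0 0 0.142; 85 0 0 0 0.142; 85 0 0 0 0.143"}}

```text
clock: 1.4
eef_pos: [0.1153, 0.4865, 0.2313]
tool_rot: [0.999, -0.044, -0.0, 0.0]
ft_force: [0.4, -0.3, -0.1]
grip_width: 0.085
```

Call:
{"api": "drive_tool", "payload": {"rows": "85 32 16.3 8.4 0; 85 32 16.3 8.4 0; 85 32 16.3 8.4 0; 85 32 16.3 8.4 0; 85 32 16.3 8.4 0; 85 32 16.3 8.4 0; 85 32 16.3 8.4 0; 85 32 16.3 8.4 0; 85 32 16.3 8.4 0; 85 32 16.3 8.4 0; 85 32 16.3 8.4 0; 85 32 16.3 8.4 0"}}

```text
clock: 2.6
eef_pos: [0.4831, 0.2588, 0.1302]
tool_rot: [0.999, -0.042, 0.0, -0.0]
ft_force: [0.3, -0.6, 0.7]
grip_width: 0.0852
```

```bash
python3 go.py .482 .260 .017 -.083
python3 - <<'E'
from h import *
c=cam('scene'); save(c,'c2.png',(170,150,330,330),3)
E
```

```text
t 2.6 p [0.4831 0.2588 0.1302] yaw -0.0832 tilt [ 2.e-04  2.e-04 -1.e+00] F [ 0.3 -0.6  0.7] w 0.0852 j6 2.15
turn about tool z -0.0002
turn first mm [ -1.2  -1.1 113.2]
shift first mm [ -1.2  -1.1 113.2]
```

View pics/c2.png

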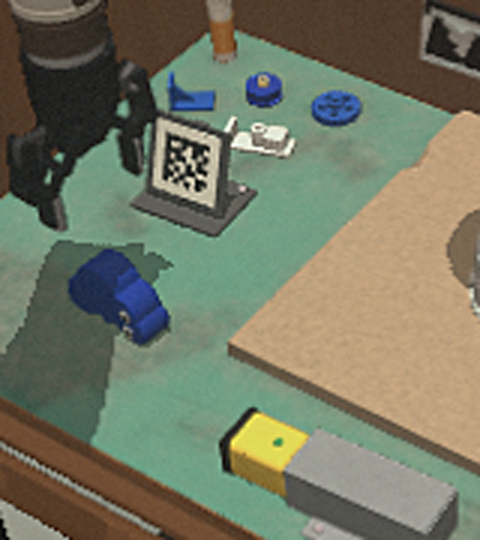

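The gripper is poised over the cloud, which sits at crop (118,297), and nothing else has moved. Descending.

Call:
{"api": "drive_tool", "payload": {"rows": "85 -1 -1 14 0; 85 0 0 14 0; 85 0 0 14 0; 85 0 0 14 0; 85 0 0 14 0; 85 0 0 14 0; 85 0 0 14 0; 85 0 0 14 0; 85 0 0 0 0"}}

```text
clock: 3.55
eef_pos: [0.4792, 0.2601, 0.0166]
tool_rot: [0.999, -0.041, -0.002, 0.001]
ft_force: [-0.6, -0.8, -0.6]
grip_width: 0.0851
```

Call:
{"api": "drive_tool", "payload": {"rows": "20 0 0 0 0; 20 0 0 0 0; 20 0 0 0 0; 20 0 0 0 0; 20 0 0 0 0; 20 0 0 0 0; 20 0 0 0 0; 20 0 0 0 0"}}

```text
clock: 4.35
eef_pos: [0.4818, 0.2612, 0.0195]
tool_rot: [0.999, -0.042, 0.001, -0.001]
ft_force: [0.1, -0.5, 6.7]
grip_width: 0.0334
```

Call:
{"api": "drive_tool", "payload": {"rows": "20 0 0 -6 0; 20 0 0 -12 0; 20 0 0 -18 0; 20 0 0 -18 0; 20 -3 -10 -10 0; 20 -6 -20 0 0; 20 -8 -25 0 0; 20 -8 -25 0 0; 20 -8 -25 0 0; 20 -6 -20 0 0; 20 -5 -16 0 0"}}

```text
clock: 5.45
eef_pos: [0.4477, 0.4068, 0.0824]
tool_rot: [0.999, -0.041, -0.0, -0.0]
ft_force: [-0.4, -0.1, -0.4]
grip_width: 0.0336
```

Call:
{"api": "drive_tool", "payload": {"rows": "20 0 0 0 -0.12; 20 0 0 0 -0.14; 20 0 0 0 -0.14; 20 0 0 0 -0.14; 20 0 0 0 -0.14; 20 0 0 0 -0.14; 20 0 0 0 -0.14; 20 0 0 0 -0.14; 20 0 0 0 -0.14; 20 0 0 0 -0.14; 20 0 0 0 -0.14; 20 0 0 0 -0.134"}}

```text
clock: 6.65
eef_pos: [0.4484, 0.4052, 0.0824]
tool_rot: [0.705, 0.709, -0.0, -0.0]
ft_force: [0.8, 0.6, -1.1]
grip_width: 0.033
```

```bash
python3 go.py .45 .405 .020 1.571
python3 - <<'E'
from h import *
c=cam('scene'); save(c,'c3.png',(110,100,330,330),2.5)
E
```

```text
t 6.65 p [0.4484 0.4052 0.0824] yaw 1.5766 tilt [-6.e-04 -4.e-04 -1.e+00] F [ 0.8  0.6 -1.1] w 0.033 j6 0.73
turn about tool z 0.0056
turn first mm [-0.2  1.6 62.4]
shift first mm [-0.2  1.6 62.4]
```

View pics/c3.png

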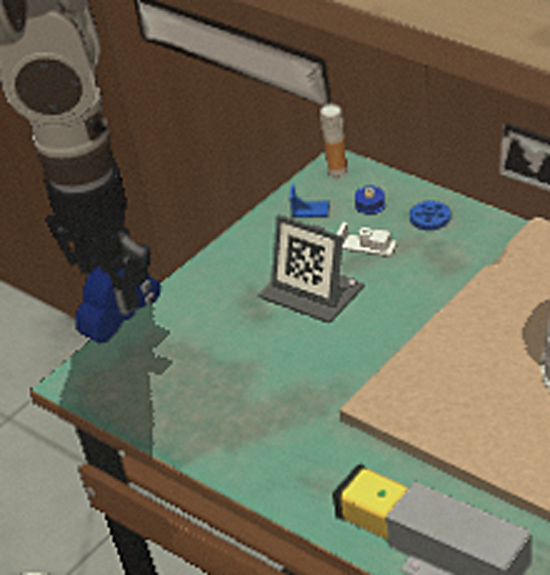

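The cloud is held upright at crop (110,305), left of the tag. Lowering it.

Call:
{"api": "drive_tool", "payload": {"rows": "20 0 0 14 0; 20 0 0 16 0; 20 0 0 14 0; 20 0 0 10 0; 20 0 0 5 0; 20 0 0 3 0; 20 0 0 1 0; 20 0 0 0 0"}}

```text
clock: 7.5
eef_pos: [0.449, 0.4052, 0.0199]
tool_rot: [0.707, 0.707, 0.0, 0.0]
ft_force: [-0.3, -0.3, -1.0]
grip_width: 0.0335
```

Call:
{"api": "drive_tool", "payload": {"rows": "40 0 0 0 0; 60 0 0 0 0; 85 0 0 0 0; 85 0 0 0 0; 85 0 0 0 0; 85 0 0 -8 0; 85 0 0 -20 0; 85 0 0 -35 0; 85 0 0 -35 0; 85 0 0 -20 0; 85 0 0 0 0"}}

```text
clock: 8.6
eef_pos: [0.4508, 0.4069, 0.1423]
tool_rot: [0.707, 0.707, 0.004, 0.0]
ft_force: [-0.1, 0.8, -0.4]
grip_width: 0.085
```

```bash
python3 go.py .4090 .038 .13 3.178
python3 - <<'E'
from h import *
c=cam('scene'); save(c,'c4.png',(110,100,330,330),2)
E
```

```text
t 8.6 p [0.4508 0.4069 0.1423] yaw 1.571 tilt [ 0.0064  0.0058 -1.    ] F [-0.1  0.8 -0.4] w 0.085 j6 0.73
turn about tool z -1.607
turn first mm [  55.2 -367.1   12.3]
shift first mm [-368.9  -41.9   12.3]
```

View pics/c4.png

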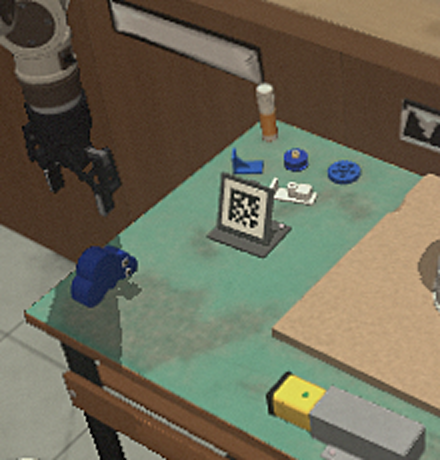

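The cloud stands upright at crop (100,278), clear of the tag. On to the reader head.

Call:
{"api": "drive_tool", "payload": {"rows": "85 0 0 0 -0.14; 85 0 0 0 -0.147; 85 0 0 0 -0.147; 85 0 0 0 -0.147; 85 0 0 0 -0.147; 85 0 0 0 -0.147; 85 0 0 0 -0.147; 85 0 0 0 -0.147; 85 0 0 0 -0.147; 85 0 0 0 -0.147; 85 0 0 0 -0.144"}}

```text
clock: 9.75
eef_pos: [0.4478, 0.4041, 0.1354]
tool_rot: [-0.021, 1.0, -0.001, -0.001]
ft_force: [-0.3, -0.4, 0.1]
grip_width: 0.0849
```

Call:
{"api": "drive_tool", "payload": {"rows": "85 3 -20 2 0; 85 5 -35 3 0; 85 5 -35 3 0; 85 5 -35 3 0; 85 5 -35 3 0; 85 5 -35 3 0; 85 5 -35 3 0; 85 5 -35 3 0; 85 5 -35 3 0; 85 5 -35 3 0; 85 4 -25 2 0; 85 2 -12 1 0"}}

```text
clock: 10.95
eef_pos: [0.4064, 0.0295, 0.1041]
tool_rot: [-0.017, 1.0, -0.0, -0.002]
ft_force: [0.0, -0.4, -0.1]
grip_width: 0.0848
```

```bash
python3 go.py .4105 .034 .009 3.178
```

```text
t 10.95 p [0.4064 0.0295 0.1041] yaw -3.1077 tilt [-3.5e-03 -4.0e-04 -1.0e+00] F [ 0.  -0.4 -0.1] w 0.0848 j6 -1.53
turn about tool z -0.0026
turn first mm [-4.3  4.4 95.1]
shift first mm [-4.3  4.4 95.1]
```

Call:
{"api": "drive_tool", "payload": {"rows": "85 -4 4.5 8 0; 85 0 0 16 0; 85 0 0 18 0; 85 0 0 18 0; 85 0 0 18 0; 85 0 0 12 0; 85 0 0 4 0; 85 0 0 0 0"}}

```text
clock: 11.75
eef_pos: [0.4116, 0.0368, 0.0106]
tool_rot: [-0.019, 1.0, 0.0, -0.001]
ft_force: [-0.1, 0.5, -0.0]
grip_width: 0.0848
```

Call:
{"api": "drive_tool", "payload": {"rows": "30 0 0 0 0; 30 0 0 0 0; 30 0 0 0 0; 30 0 0 0 0; 30 0 0 0 0; 30 0 0 0 0; 30 0 0 0 0"}}

```text
clock: 12.45
eef_pos: [0.4131, 0.0361, 0.0123]
tool_rot: [-0.018, 1.0, 0.0, 0.001]
ft_force: [-0.9, -0.3, 6.5]
grip_width: 0.0451
```

```bash
python3 go.py .4105 .034 .009 3.178
```

```text
t 12.45 p [0.4131 0.0361 0.0123] yaw -3.1053 tilt [ 2.1e-03  6.0e-04 -1.0e+00] F [-0.9 -0.3  6.5] w 0.0451 j6 -1.52
turn about tool z -0.0001
turn first mm [ 2.6 -2.   3.3]
shift first mm [ 2.6 -2.   3.3]
```

Call:
{"api": "drive_tool", "payload": {"rows": "30 0 4 -1 0; 30 0 10 0 0; 30 0 16 0 0; 30 0 18 0 0; 30 0 18 0 0; 30 0 18 0 0; 30 0 18 0 0; 30 0 18 0 0; 30 0 18 0 0; 30 0 16 0 0; 30 0 10 0 0; 30 0 4 0 0"}}

```text
clock: 13.65
eef_pos: [0.4058, 0.2046, 0.0124]
tool_rot: [-0.019, 1.0, -0.0, 0.0]
ft_force: [0.2, -2.2, 2.3]
grip_width: 0.0454
```

```bash
python3 go.py
python3 - <<'E'
from h import *
c=cam('scene'); t=cam('top'); a=c['image'][150:350,130:330,::-1]; b=t['image'][190:340,140:380,::-1]
cv2.imwrite('pics/c5.png',np.hstack([cv2.resize(a,(400,400),interpolation=2),cv2.resize(b,(400,250),interpolation=2) if 0 else cv2.copyMakeBorder(cv2.resize(b,(400,250),interpolation=2),0,150,0,0,0)]))
E
```

```text
t 13.65 p [0.4058 0.2046 0.0124] yaw -3.1038 tilt [ 1.e-04 -7.e-04 -1.e+00] F [ 0.2 -2.2  2.3] w 0.0454 j6 -1.14
```

View pics/c5.png

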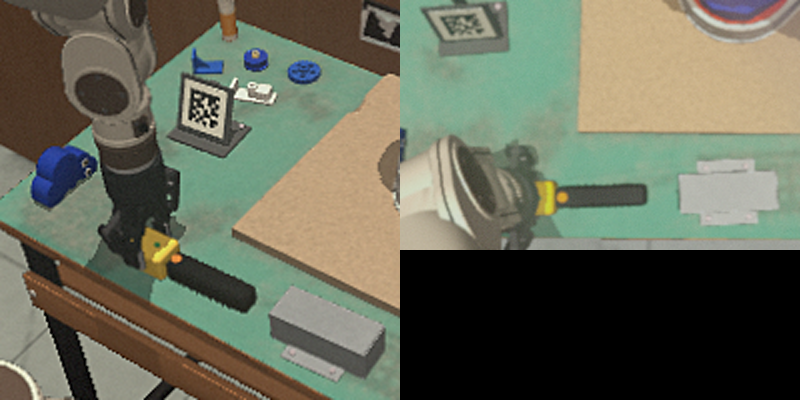

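The reader is out and lying flat. In the top half-picture the tail is at (647,194), clear of the holster mouth at (680,194). Release and lift.

Call:
{"api": "drive_tool", "payload": {"rows": "50 0 0 0 0; 65 0 0 0 0; 85 0 0 0 0; 85 0 0 0 0; 85 0 0 0 0; 85 0 0 -10 0; 85 0 0 -20 0; 85 0 0 -25 0; 85 0 0 -25 0; 85 0 0 -10 0; 85 0 0 0 0"}}

```text
clock: 14.85
eef_pos: [0.4074, 0.2045, 0.1043]
tool_rot: [-0.018, 1.0, 0.001, 0.002]
ft_force: [0.7, -0.5, 0.4]
grip_width: 0.0851
```

Call:
{"api": "drive_tool", "payload": {"rows": "85 0 -10 0 0; 85 0 -18 0 0; 85 0 -22 0 0; 85 0 -22 0 0; 85 0 -16 0 0; 85 0 -9 0 0; 85 0 0 0 0"}}

```text
clock: 15.55
eef_pos: [0.4086, 0.1055, 0.1015]
tool_rot: [-0.017, 1.0, -0.0, -0.001]
ft_force: [-0.2, -0.3, 0.3]
grip_width: 0.085
```

```bash
python3 go.py .4094 .107 .012 3.178
python3 - <<'E'
from h import *
t=cam('top');s=cam('scene')
for n,c in(('t',t),('s',s)):
    h=cv2.cvtColor(c['image'],cv2.COLOR_RGB2HSV); m=cv2.inRange(h,(22,120,90),(35,255,255))
    k,l,st,ce=cv2.connectedComponentsWithStats(m); i=np.argsort(-st[1:,4])[:2]+1
    for j in i:
        if st[j,4]>20: print(n,st[j],ce[j].round(1),'c@40',at(c,ce[j],.04).round(4))
a=s['image'][180:330,150:330,::-1]; b=t['image'][220:340,160:340,::-1]
cv2.imwrite('pics/c6.png',np.hstack([cv2.resize(a,(400,333),interpolation=2),cv2.copyMakeBorder(cv2.resize(b,(400,267),interpolation=2),0,66,0,0,0)]))
E
```

```text
t 15.55 p [0.4086 0.1055 0.1015] yaw -3.1074 tilt [-2.4e-03 -7.0e-04 -1.0e+00] F [-0.2 -0.3  0.3] w 0.085 j6 -1.35
turn about tool z -0.0022
turn first mm [-0.8  1.4 89.5]
shift first mm [-0.8  1.5 89.5]
s [193 263  14  20 127] [199.9 270.9] c@40 [[0.3993 0.2129 0.04  ]]
```

View pics/c6.png

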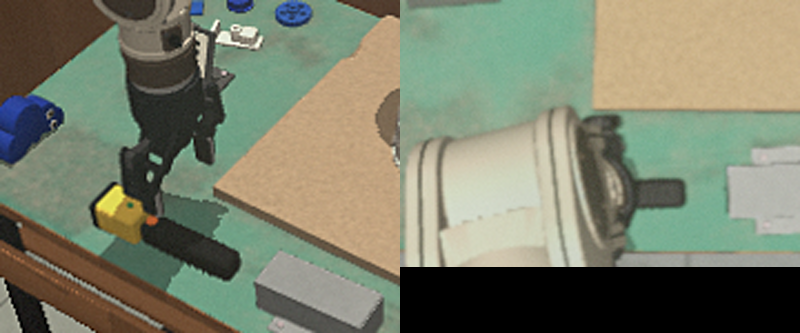

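The reader lies flat with its tail at right-half (685,192), i.e. y≈0.043. The open gripper is over the middle of the grip. Descend and take the grip.

Call:
{"api": "drive_tool", "payload": {"rows": "85 -0.8 1.5 8 0; 85 0 0 16 0; 85 0 0 18 0; 85 0 0 18 0; 85 0 0 18 0; 85 0 0 12 0; 85 0 0 5 0; 85 0 0 0 0"}}

```text
clock: 16.45
eef_pos: [0.4095, 0.1088, 0.0066]
tool_rot: [-0.019, 1.0, -0.0, -0.001]
ft_force: [0.1, 0.3, -0.3]
grip_width: 0.0848
```

Call:
{"api": "drive_tool", "payload": {"rows": "10 0 0 0 0; 10 0 0 0 0; 10 0 0 0 0; 10 0 0 0 0; 10 0 0 0 0; 10 0 0 0 0; 10 0 0 0 0; 10 0 0 0 0; 10 0 0 0 0"}}

```text
clock: 17.35
eef_pos: [0.4109, 0.1085, 0.0082]
tool_rot: [-0.018, 1.0, 0.0, 0.001]
ft_force: [-1.0, 0.2, 6.2]
grip_width: 0.0287
```

```bash
python3 go.py .4094 .107 .012 3.178
```

```text
t 17.35 p [0.4109 0.1085 0.0082] yaw -3.1053 tilt [ 1.4e-03  5.0e-04 -1.0e+00] F [-1.   0.2  6.2] w 0.0287 j6 -1.35
turn about tool z -0.0001
turn first mm [ 1.6 -1.5 -3.8]
shift first mm [ 1.6 -1.5 -3.8]
```

```bash
cat > pitch.py <<'E'
from h import *
from scipy.optimize import minimize
from scipy.spatial.transform import Rotation as Ro
o=bot.get_obs();M=Ro.from_quat(o['tool_rot']).as_matrix();P=np.array(o['eef_pos'])
GX=-.060; GZ=.027   # grasp point in reader frame
G=P-.019*M[:,2]
yaw=np.arctan2(M[1,0],M[0,0])-np.pi/2
box=np.array([[x,y,z] for x in(.0,.055) for y in(-.023,.023) for z in(0,.04)])
def pts(b,X,dx=0):
    A=Ro.from_euler('ZY',[yaw,b]).as_matrix(); return (np.atleast_2d(X)-[GX+dx,0,GZ])@A.T+G
def mask(c):
    h=cv2.cvtColor(c['image'],cv2.COLOR_RGB2HSV); m=cv2.inRange(h,(22,110,60),(36,255,255))
    n,l,st,ce=cv2.connectedComponentsWithStats(m); j=1+np.argmax(st[1:,4]) if n>1 else 0
    return (l==j).astype(np.uint8) if j else m*0
def run():
  for n in('scene','top'):
    c=cam(n); m=mask(c); A=m.sum()
    if A<60: print(n,'hidden',A); continue
    best=[]
    for b in np.arange(-.2,.8,.01):
        r=np.zeros_like(m); q=np.round(proj(c,pts(b,box))*16).astype(np.int32)
        cv2.fillConvexPoly(r,cv2.convexHull(q)[:,0],1,shift=4)
        best.append(((r&m).sum()/(r|m).sum(),round(b,2)))
    best.sort(reverse=True); ys,xs=np.nonzero(m)
    print(n,'area',A,'cen',xs.mean().round(1),ys.mean().round(1),'IoU/pitch',[(round(float(i),3),float(b)) for i,b in best[:4]])
if __name__=='__main__': run(); print('yaw reader',round(yaw%(2*np.pi),4),'readpt if .35',pts(.35,[.14,0,.02]).round(4))
E
python3 pitch.py
```

```text
scene area 168 cen 201.8 269.9 IoU/pitch [(0.282, -0.16), (0.279, -0.07), (0.278, -0.2), (0.277, -0.08)]
top hidden 2
yaw reader 1.6071 readpt if .35 [[ 0.4041  0.2939 -0.0479]]
```

Call:
{"api": "drive_tool", "payload": {"rows": "10 0 0 -5 0; 10 0 0 -10 0; 10 0 0 -13 0; 10 0 0 -13 0; 10 0 0 -11 0; 10 0 0 -4 0; 10 0 0 0 0; 10 0 0 0 0"}}

```text
clock: 18.25
eef_pos: [0.41, 0.1083, 0.0633]
tool_rot: [-0.018, 1.0, -0.0, -0.0]
ft_force: [-0.5, -0.2, -1.8]
grip_width: 0.0289
```

```bash
python3 pitch.py; python3 go.py
```

```text
scene area 168 cen 198.5 255.0 IoU/pitch [(0.262, -0.17), (0.262, -0.19), (0.26, -0.09), (0.26, -0.2)]
top hidden 1
yaw reader 1.6072 readpt if .35 [[0.4032 0.2937 0.0071]]
t 18.35 p [0.4097 0.1082 0.063 ] yaw -3.1052 tilt [-1.3e-03 -4.0e-04 -1.0e+00] F [-0.2 -0.5 -1.4] w 0.0291 j6 -1.35
```

Run:
```python
from pitch import *
c=cam('scene');h=cv2.cvtColor(c['image'],cv2.COLOR_RGB2HSV)
q=proj(c,pts(0,box));print(q.min(0),q.max(0))
for y in range(236,276,3): print(y,' '.join('%d/%d/%d'%tuple(h[y,x]) for x in range(182,224,3)))
```

```text
[189.3107     247.27523259] [220.0006947  277.40847998]
236 58/43/149 59/40/152 64/39/150 68/53/155 70/59/155 69/56/156 67/56/159 71/67/160 70/69/156 74/65/118 24/30/42 66/30/43 60/16/48 45/31/49
239 52/42/139 49/33/133 59/39/151 66/48/143 68/57/152 67/50/157 72/56/154 71/56/154 71/60/157 71/68/176 47/50/36 30/24/42 45/34/45 45/22/46
242 61/39/136 53/38/136 57/38/135 63/40/134 64/51/141 71/67/155 71/67/153 70/56/156 69/62/161 68/53/167 36/36/35 30/20/39 45/24/43 39/40/45
245 45/37/137 43/36/135 53/37/143 50/36/143 63/38/141 69/50/137 66/45/147 66/50/142 63/42/144 61/42/144 60/40/77 30/35/44 80/18/42 45/46/44
248 46/39/137 49/40/140 48/37/137 37/36/148 51/35/145 165/32/32 24/139/125 72/48/134 61/38/140 55/42/140 61/41/157 30/28/37 47/48/37 60/26/40
251 49/36/136 56/37/137 55/39/145 57/38/136 150/7/37 28/157/239 28/157/226 28/159/229 23/170/215 69/46/143 67/52/151 51/32/55 25/39/39 30/23/44
254 47/39/139 57/34/141 62/40/127 165/13/39 28/157/241 28/156/226 28/158/225 29/155/228 19/165/162 21/168/168 21/182/158 105/15/34 34/34/53 42/30/42
257 52/35/133 40/38/141 125/44/35 29/157/240 28/1
[... 257 characters left out ...]
137 45/37/139 0/0/18 22/167/147 22/163/139 20/165/168 20/167/159 21/168/170 21/164/171 90/23/33 30/4/68 15/22/70 36/25/52 24/30/42
266 51/39/139 47/39/137 47/29/78 21/162/104 22/165/133 21/169/133 20/161/130 22/158/132 22/163/150 101/66/31 21/24/73 36/28/46 50/33/46 35/33/46
269 55/41/138 51/38/136 54/39/137 63/36/147 24/115/124 21/175/130 21/167/128 21/160/129 22/158/137 21/158/113 36/27/48 18/27/48 45/62/41 60/24/42
272 60/38/140 54/37/138 52/36/136 55/34/137 51/39/139 58/33/109 23/119/109 21/168/129 21/171/128 22/168/120 54/35/36 51/46/39 30/21/36 38/49/42
275 49/38/140 52/40/146 46/37/143 54/37/139 49/42/114 44/32/87 46/39/86 58/39/85 27/87/85 55/36/84 53/42/73 39/62/41 21/50/36 45/26/39
```

```bash
sed -i 's/(22,110,60),(36,255,255))/(17,105,60),(36,255,255)); m=cv2.morphologyEx(m,cv2.MORPH_CLOSE,np.ones((3,3)))/' pitch.py; python3 pitch.py
```

```text
scene area 475 cen 93.2 7.6 IoU/pitch [(0.0, 0.79), (0.0, 0.78), (0.0, 0.77), (0.0, 0.76)]
top area 3701 cen 172.7 85.4 IoU/pitch [(0.0, 0.79), (0.0, 0.78), (0.0, 0.77), (0.0, 0.76)]
yaw reader 1.6072 readpt if .35 [[0.403  0.2936 0.0068]]
```

```bash
python3 - <<'E'
s=open('pitch.py').read()
s=s.replace("n,l,st,ce","q=proj(c,pts(.15,[.028,0,.02]))[0].astype(int); k=m*0; k[max(0,q[1]-35):q[1]+35,max(0,q[0]-35):q[0]+35]=1; m=m*k\n    n,l,st,ce")
open('pitch.py','w').write(s)
E
python3 pitch.py
```

```text
scene area 463 cen 201.3 260.7 IoU/pitch [(0.703, -0.06), (0.699, -0.07), (0.695, -0.04), (0.695, -0.05)]
top hidden 0
yaw reader 1.6072 readpt if .35 [[0.4032 0.2936 0.0069]]
```

```bash
python3 - <<'E'
s=open('pitch.py').read()
s=s.replace("    for b in np.arange(-.2,.8,.01):\n        r=","    for b,dx in [(b,d) for b in np.arange(-.2,.8,.02) for d in np.arange(-.012,.013,.003)]:\n        r=").replace("pts(b,box))*16","pts(b,box,dx))*16").replace("round(b,2)))","(round(b,2),round(dx,3))))").replace("float(b)) for","b) for")
open('pitch.py','w').write(s)
E
python3 pitch.py
```

```text
scene area 457 cen 201.3 260.5 IoU/pitch [(0.723, (np.float64(0.04), np.float64(-0.012))), (0.722, (np.float64(0.02), np.float64(-0.009))), (0.72, (np.float64(0.02), np.float64(-0.006))), (0.716, (np.float64(-0.0), np.float64(-0.009)))]
top hidden 0
yaw reader 1.6072 readpt if .35 [[0.4033 0.2937 0.007 ]]
```

Call:
{"api": "drive_tool", "payload": {"rows": "10 0 -6 0 0; 10 0 -12 0 0; 10 0 -14 0 0; 10 0 -14 0 0; 10 0 -8 0 0; 10 0 -4 0 0; 10 0 0 0 0"}}

```text
clock: 19.4
eef_pos: [0.4124, 0.0498, 0.0635]
tool_rot: [-0.018, 1.0, 0.0, 0.0]
ft_force: [-0.3, -0.1, -2.0]
grip_width: 0.0289
```

Call:
{"api": "drive_tool", "payload": {"rows": "10 0 0 3 0; 10 0 0 4 0; 10 0 0 3 0; 10 0 0 3 0; 10 0 0 0 0"}}

```text
clock: 19.9
eef_pos: [0.4132, 0.0525, 0.0513]
tool_rot: [-0.019, 1.0, 0.002, 0.001]
ft_force: [-1.7, 4.5, 7.4]
grip_width: 0.0287
```

```bash
python3 go.py; python3 pitch.py
```

```text
t 19.9 p [0.4132 0.0525 0.0513] yaw -3.1034 tilt [ 0.0018  0.0037 -1.    ] F [-1.7  4.5  7.4] w 0.0287 j6 -1.49
scene area 481 cen 220.9 273.6 IoU/pitch [(0.746, (np.float64(0.12), np.float64(-0.009))), (0.742, (np.float64(0.04), np.float64(-0.003))), (0.741, (np.float64(0.12), np.float64(-0.012))), (0.74, (np.float64(0.1), np.float64(-0.006)))]
top hidden 0
yaw reader 1.609 readpt if .35 [[ 0.4061  0.2377 -0.0048]]
```

Call:
{"api": "drive_tool", "payload": {"rows": "10 0 0 3 0; 10 0 0 3 0; 10 0 0 3 0; 10 0 0 3 0; 10 0 0 1.5 0; 10 0 0 0 0"}}

```text
clock: 20.6
eef_pos: [0.414, 0.0541, 0.0402]
tool_rot: [-0.02, 1.0, 0.004, 0.002]
ft_force: [-7.8, 9.4, 29.2]
grip_width: 0.0291
```

Call:
{"api": "drive_tool", "payload": {"rows": "10 0 0 -5 0; 10 0 4 -14 0; 10 0 10 -16 0; 10 0 16 -16 0; 10 0 20 -10 0; 10 0 20 -5 0; 10 0 20 0 0; 10 0 10 0 0; 10 0 0 0 0"}}

```text
clock: 21.5
eef_pos: [0.4084, 0.1512, 0.1025]
tool_rot: [-0.019, 1.0, -0.0, -0.0]
ft_force: [0.2, -0.6, -1.6]
grip_width: 0.0288
```

```bash
python3 go.py; python3 pitch.py
```

```text
t 21.5 p [0.4084 0.1512 0.1025] yaw -3.1027 tilt [-7.e-04 -5.e-04 -1.e+00] F [ 0.2 -0.6 -1.6] w 0.0288 j6 -1.25
scene area 351 cen 186.6 251.8 IoU/pitch [(0.575, (np.float64(0.28), np.float64(-0.012))), (0.572, (np.float64(0.28), np.float64(-0.009))), (0.572, (np.float64(0.26), np.float64(-0.006))), (0.571, (np.float64(0.3), np.float64(-0.012)))]
top hidden 0
yaw reader 1.6097 readpt if .35 [[0.4012 0.3366 0.0463]]
```

Call:
{"api": "drive_tool", "payload": {"rows": "10 0 -8 0 0; 10 0 -16 0 0; 10 0 -22 0 0; 10 0 -22 0 0; 10 0 -22 0 0; 10 0 -20 0 0; 10 0 -14 0 0; 10 0 -7 8 0; 10 0 0 16 0; 10 0 0 16 0; 10 0 0 8 0; 10 0 0 0 0"}}

```text
clock: 22.8
eef_pos: [0.412, 0.0191, 0.0536]
tool_rot: [-0.018, 1.0, -0.0, -0.002]
ft_force: [-0.9, -0.3, -1.2]
grip_width: 0.0289
```

Call:
{"api": "drive_tool", "payload": {"rows": "10 0 0 1 0; 10 0 0 1 0; 10 0 0 1 0; 10 0 0 0 0"}}

```text
clock: 23.2
eef_pos: [0.4138, 0.0195, 0.0523]
tool_rot: [-0.018, 1.0, -0.0, 0.0]
ft_force: [0.0, 0.6, -1.3]
grip_width: 0.0289
```

```bash
python3 go.py .412 .020 .048 3.178; python3 pitch.py
```

```text
t 23.2 p [0.4138 0.0195 0.0523] yaw -3.105 tilt [ 7.e-04  0.e+00 -1.e+00] F [ 0.   0.6 -1.3] w 0.0289 j6 -1.56
turn about tool z 0.0002
turn first mm [1.8 0.5 4.3]
shift first mm [1.8 0.5 4.3]
scene area 434 cen 232.1 283.6 IoU/pitch [(0.69, (np.float64(0.3), np.float64(-0.012))), (0.689, (np.float64(0.28), np.float64(-0.012))), (0.681, (np.float64(0.3), np.float64(-0.009))), (0.68, (np.float64(0.26), np.float64(-0.012)))]
top hidden 0
yaw reader 1.6074 readpt if .35 [[ 0.407   0.2049 -0.0039]]
```

Call:
{"api": "drive_tool", "payload": {"rows": "10 0 0 1 0; 10 0 0 1 0; 10 0 0 1 0; 10 0 0 0 0; 10 0 0 0 0"}}

```text
clock: 23.8
eef_pos: [0.4138, 0.0195, 0.05]
tool_rot: [-0.018, 1.0, -0.0, 0.0]
ft_force: [-2.7, 0.4, 8.8]
grip_width: 0.0288
```

Call:
{"api": "drive_tool", "payload": {"rows": "10 0 0 1 0; 10 0 0 1 0; 10 0 0 1 0; 10 0 0 0 0; 10 0 0 0 0"}}

```text
clock: 24.3
eef_pos: [0.4139, 0.0196, 0.0494]
tool_rot: [-0.018, 1.0, 0.0, 0.001]
ft_force: [-10.6, 1.7, 33.2]
grip_width: 0.0289
```

```bash
python3 pitch.py
```

```text
scene area 427 cen 232.5 284.6 IoU/pitch [(0.678, (np.float64(0.28), np.float64(-0.009))), (0.675, (np.float64(0.28), np.float64(-0.012))), (0.672, (np.float64(0.28), np.float64(-0.006))), (0.672, (np.float64(0.26), np.float64(-0.012)))]
top hidden 0
yaw reader 1.6071 readpt if .35 [[ 0.4071  0.205  -0.0067]]
```

Call:
{"api": "drive_tool", "payload": {"rows": "10 0 0 -2 0; 10 0 0 -2 0; 30 0 0 0 0; 33 0 0 0 0; 36 0 0 0 0; 38 0 0 0 0; 40 0 0 0 0; 40 0 0 0 0; 40 0 0 0 0; 40 0 0 0 0"}}

```text
clock: 25.4
eef_pos: [0.4135, 0.0195, 0.05]
tool_rot: [-0.018, 1.0, 0.0, -0.0]
ft_force: [0.0, 0.6, -0.5]
grip_width: 0.04
```

```bash
python3 pitch.py; python3 go.py
python3 - <<'E'
from pitch import *
c=cam('scene'); im=cv2.resize(c['image'][200:350,170:370,::-1],None,fx=4,fy=4,interpolation=2)
for b,col in((.28,(255,0,0)),(.35,(0,0,255))):
    q=((proj(c,pts(b,np.array([[.065,-.023,.04],[-.125,-.015,.03],[-.125,-.015,0],[.065,-.023,0]])))-[170,200])*4).astype(int)
    cv2.polylines(im,[q],True,col,1)
cv2.imwrite('pics/c7.png',im)
E
```

```text
scene area 406 cen 232.7 286.8 IoU/pitch [(0.659, (np.float64(0.36), np.float64(-0.012))), (0.655, (np.float64(0.36), np.float64(-0.009))), (0.653, (np.float64(0.34), np.float64(-0.012))), (0.651, (np.float64(0.38), np.float64(-0.012)))]
top hidden 0
yaw reader 1.6072 readpt if .35 [[ 0.4068  0.2048 -0.0062]]
t 25.5 p [0.4135 0.0195 0.05  ] yaw -3.1052 tilt [-0. -0. -1.] F [-0.3  0.1 -0.5] w 0.0402 j6 -1.56
```

View pics/c7.png

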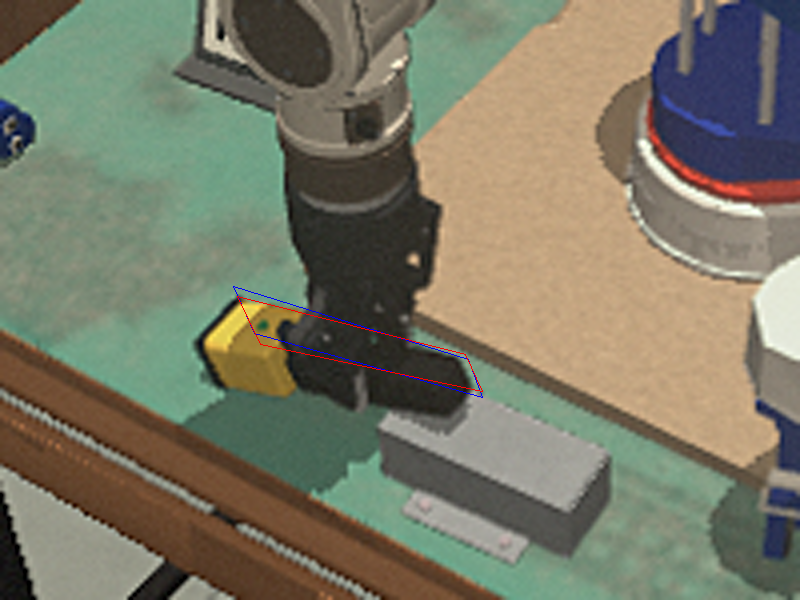

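The reader rests nose on the bench and tail on the holster edge, pitched about 0.35. Head is at (245,345) and tail at (465,380). Regrip in place and lift.

Call:
{"api": "drive_tool", "payload": {"rows": "10 0 0 0 0; 10 0 0 0 0; 10 0 0 0 0; 10 0 0 0 0; 10 0 0 0 0; 10 0 0 0 0; 10 0 0 -4 0; 10 0 4 -12 0; 10 0 8 -18 0; 10 0 16 -18 0; 10 0 20 -16 0; 10 0 20 -10 0"}}

```text
clock: 26.75
eef_pos: [0.4113, 0.0877, 0.1289]
tool_rot: [-0.018, 1.0, -0.0, 0.0]
ft_force: [1.0, -0.5, -1.1]
grip_width: 0.0288
```

```bash
python3 pitch.py;python3 go.py
python3 - <<'E'
from pitch import *
t=cam('top')
print('flat tail y',at(t,(288.3,306.4),.03),at(t,(288.3,306.4),.0))
Rd=np.array([.6426,.3014,.052])
yaw=.0945;b=.35
for gx in(-.06,-.066):
  A=Ro.from_euler('ZY',[yaw,b]).as_matrix(); g=Rd-A@(np.array([.14,0,.02])-[gx,0,.027]); print('TCP target',(g-[0,0,.019]).round(4),'jaw yaw',yaw+np.pi/2)
E
```

```text
scene area 381 cen 206.1 255.7 IoU/pitch [(0.597, (np.float64(0.36), np.float64(-0.009))), (0.593, (np.float64(0.36), np.float64(-0.012))), (0.591, (np.float64(0.34), np.float64(-0.012))), (0.589, (np.float64(0.38), np.float64(-0.012)))]
top hidden 0
yaw reader 1.6062 readpt if .35 [[0.4047 0.2731 0.0728]]
t 26.85 p [0.4121 0.089  0.1292] yaw -3.1025 tilt [ 2.8e-03  8.0e-04 -1.0e+00] F [-0.  -0.8 -1.5] w 0.0283 j6 -1.4
flat tail y [[0.4105976  0.04292674 0.03      ]] [[0.4103627  0.04516208 0.        ]]
TCP target [0.458  0.2839 0.1082] jaw yaw 1.6652963267948966
TCP target [0.4523 0.2834 0.1102] jaw yaw 1.6652963267948966
```

Call:
{"api": "drive_tool", "payload": {"rows": "10 0 10 0 0; 10 0 20 0 0; 10 0 25 0 0; 10 0 25 0 0; 10 0 20 0 0; 10 0 10 0 0; 10 0 0 0 0"}}

```text
clock: 27.6
eef_pos: [0.4067, 0.1977, 0.1273]
tool_rot: [-0.019, 1.0, -0.0, -0.001]
ft_force: [-0.2, -0.6, -2.4]
grip_width: 0.0294
```

Call:
{"api": "drive_tool", "payload": {"rows": "10 0 0 0 0.12; 10 0 0 0 0.13; 10 0 0 0 0.13; 10 0 0 0 0.13; 10 0 0 0 0.13; 10 0 0 0 0.13; 10 0 0 0 0.13; 10 0 0 0 0.13; 10 0 0 0 0.13; 10 0 0 0 0.13; 10 0 0 0 0.13; 10 0 0 0 0.096"}}

```text
clock: 28.8
eef_pos: [0.4067, 0.1959, 0.1276]
tool_rot: [0.676, 0.736, -0.001, -0.0]
ft_force: [-0.5, -0.0, -0.8]
grip_width: 0.0288
```

```bash
python3 pitch.py; python3 go.py .457 .2838 .1085 1.6653
```

```text
scene area 310 cen 226.3 231.3 IoU/pitch [(0.546, (np.float64(0.36), np.float64(-0.012))), (0.54, (np.float64(0.34), np.float64(-0.012))), (0.537, (np.float64(0.36), np.float64(-0.009))), (0.537, (np.float64(0.38), np.float64(-0.012)))]
top area 725 cen 211.6 267.8 IoU/pitch [(0.84, (np.float64(0.48), np.float64(-0.012))), (0.838, (np.float64(0.46), np.float64(-0.012))), (0.836, (np.float64(0.44), np.float64(-0.009))), (0.832, (np.float64(0.42), np.float64(-0.009)))]
yaw reader 0.0849 readpt if .35 [[0.5916 0.2116 0.0714]]
t 28.9 p [0.4068 0.196  0.1276] yaw 1.6606 tilt [-1.e-03 -9.e-04 -1.e+00] F [ 0.2 -0.4 -1.1] w 0.0292 j6 0.36
turn about tool z -0.0047
turn first mm [82.7 58.3 19.1]
shift first mm [82.9 57.9 19.1]
```

Run:
```python
from pitch import *
ims=[]
for n,(x0,y0) in(('top',(150,190)),('scene',(170,170))):
    c=cam(n); k=4; im=cv2.resize(c['image'][y0:y0+140,x0:x0+100,::-1],None,fx=k,fy=k,interpolation=2)
    for b,col in((.36,(255,0,255)),):
        B=np.array([[x,y,z] for x in(0,.0575,.065) for y in(-.023,.023) for z in(0,.04)])
        q=((proj(c,pts(b,B))-[x0,y0]+.5)*k).astype(int)
        for i in range(12):
            for j in range(i):
                if (abs(B[i]-B[j])>1e-6).sum()==1: cv2.line(im,q[i].tolist(),q[j].tolist(),col,1)
        w=((proj(c,pts(b,[.065,0,.02]))-[x0,y0]+.5)*k).astype(int)[0]; cv2.circle(im,w.tolist(),3,(0,255,0),1)
    ims.append(im)
cv2.imwrite('pics/c8.png',np.hstack(ims))
```

```text
(no output)
```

View pics/c8.png

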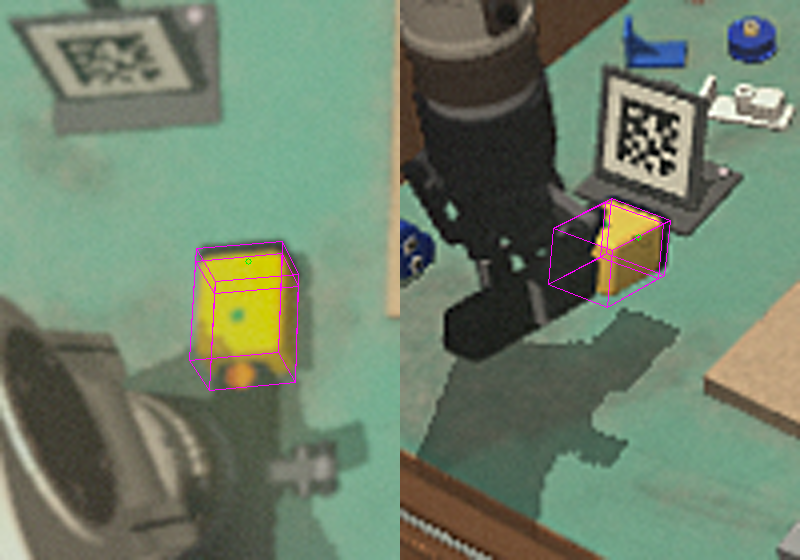

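The overlay with pitch 0.36 fits the head in both views: front edge at (245,242) left, front face at (665,240) right. The sight line is heading for the tag, so I'm moving in.

Call:
{"api": "drive_tool", "payload": {"rows": "10 4 3 1 -0.005; 10 8 6 2 0; 10 12 9 3 0; 10 14 10 3 0; 10 14 10 3 0; 10 12 8 3 0; 10 9 6 2 0; 10 6 4 1 0; 10 4 2 1 0; 10 0 0 0 0; 10 0 0 0 0"}}

```text
clock: 30.1
eef_pos: [0.4566, 0.2852, 0.109]
tool_rot: [0.672, 0.74, -0.0, 0.0]
ft_force: [0.2, -0.8, -1.2]
grip_width: 0.029
```

```bash
python3 go.py .4566 .2838 .1087 1.6653
python3 - <<'E'
from pitch import *
import pitch
pitch.GX=-.0615
ims=[]
for b in(.34,.36):print('read pt',pts(b,[.14,0,.02]).round(4),'window',pts(b,[.065,0,.02]).round(4))
for n,(x0,y0) in(('top',(130,170)),('scene',(180,150))):
    c=cam(n); k=4; im=cv2.resize(c['image'][y0:y0+140,x0:x0+100,::-1],None,fx=k,fy=k,interpolation=2)
    B=np.array([[x,y,z] for x in(.0575,.065) for y in(-.023,.023) for z in(0,.04)])
    q=((proj(c,pts(.355,B))-[x0,y0]+.5)*k).astype(int)
    for i in range(8):
        for j in range(i):
            if (abs(B[i]-B[j])>1e-6).sum()==1: cv2.line(im,q[i].tolist(),q[j].tolist(),(255,0,255),1)
    w=((proj(c,pts(.355,[[.065,0,.02],[.14,0,.02]]))-[x0,y0]+.5)*k).astype(int); cv2.line(im,w[0].tolist(),w[1].tolist(),(0,255,0),1)
    ims.append(im)
cv2.imwrite('pics/c9.png',np.hstack(ims))
E
```

```text
t 30.1 p [0.4566 0.2852 0.109 ] yaw 1.6668 tilt [-4.e-04 -4.e-04 -1.e+00] F [ 0.2 -0.8 -1.2] w 0.029 j6 0.46
turn about tool z 0.0015
turn first mm [-1.3 -0.1  0.3]
shift first mm [-1.3 -0.1  0.3]
read pt [[0.6434 0.3031 0.0542]] window [[0.573  0.2964 0.0792]]
read pt [[0.6419 0.303  0.0505]] window [[0.572  0.2963 0.0769]]
```

View pics/c9.png

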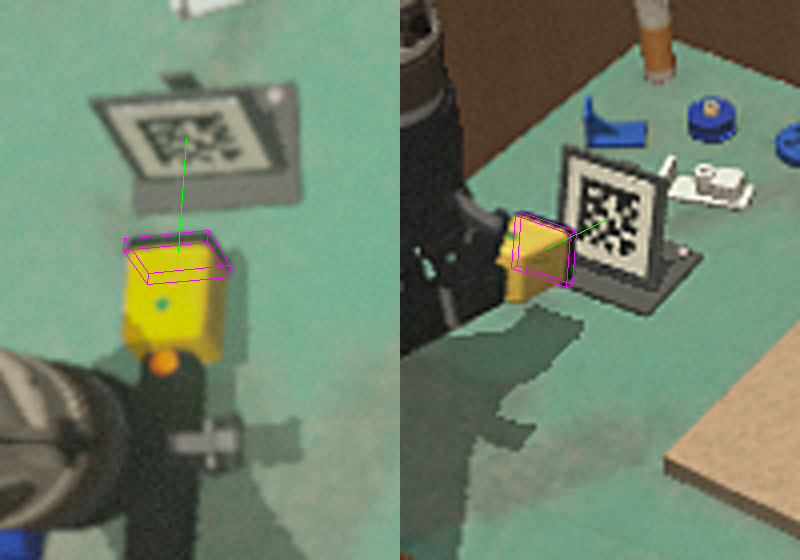

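The projected sight line ends on the middle of the pattern in both views: (187,138) left and (608,218) right. Adjust by 1 mm, then hold for well over two seconds.

Call:
{"api": "drive_tool", "payload": {"rows": "10 -1.3 0 0 0; 10 0 0 0 0; 10 0 0 0 0; 10 0 0 0 0; 10 0 0 0 0; 10 0 0 0 0; 10 0 0 0 0; 10 0 0 0 0; 10 0 0 0 0; 10 0 0 0 0; 10 0 0 0 0; 10 0 0 0 0"}}

```text
clock: 31.4
eef_pos: [0.457, 0.2842, 0.109]
tool_rot: [0.672, 0.74, 0.0, 0.0]
ft_force: [-0.5, 0.1, -1.9]
grip_width: 0.029
```

Call:
{"api": "drive_tool", "payload": {"rows": "10 0 0 0 0; 10 0 0 0 0; 10 0 0 0 0; 10 0 0 0 0; 10 0 0 0 0; 10 0 0 0 0; 10 0 0 0 0; 10 0 0 0 0; 10 0 0 0 0; 10 0 0 0 0; 10 0 0 0 0; 10 0 0 0 0"}}

```text
clock: 32.6
eef_pos: [0.457, 0.2842, 0.109]
tool_rot: [0.672, 0.74, 0.0, -0.0]
ft_force: [0.0, -0.6, -2.1]
grip_width: 0.0292
```

Call:
{"api": "drive_tool", "payload": {"rows": "10 0 0 0 0; 10 0 0 0 0; 10 0 0 0 0; 10 0 0 0 0; 10 0 0 0 0; 10 0 0 0 0; 10 0 0 0 0"}}

```text
clock: 33.3
eef_pos: [0.457, 0.2842, 0.109]
tool_rot: [0.672, 0.74, 0.0, 0.0]
ft_force: [-0.8, 0.0, -0.9]
grip_width: 0.0288
```

```bash
python3 go.py .40 .19 .1 1.667
```

```text
t 33.3 p [0.457  0.2842 0.109 ] yaw 1.667 tilt [ 1.e-04 -0.e+00 -1.e+00] F [-0.8  0.  -0.9] w 0.0288 j6 0.46
turn about tool z 0.0
turn first mm [-88.3 -65.8   9. ]
shift first mm [-88.3 -65.8   9. ]
```

Call:
{"api": "drive_tool", "payload": {"rows": "10 -4 -3 0 0; 10 -10 -3 0 0; 10 -14 -4 0 0; 10 -14 -3 0 0; 10 -10 0 4 0; 10 -6 0 10 0; 10 0 0 14 0; 10 0 0 14 0; 10 0 0 10 0; 10 0 0 5 0; 10 0 0 0 0"}}

```text
clock: 34.4
eef_pos: [0.4493, 0.2249, 0.0512]
tool_rot: [0.672, 0.74, -0.001, -0.0]
ft_force: [-0.0, 0.1, -1.1]
grip_width: 0.0288
```

Call:
{"api": "drive_tool", "payload": {"rows": "10 0 0 4 0; 10 0 0 4 0; 10 0 0 4 0; 10 0 0 4 0; 10 0 0 4 0; 10 0 0 4 0; 10 0 0 4 0; 10 0 0 0 0"}}

```text
clock: 35.2
eef_pos: [0.4497, 0.2257, 0.0246]
tool_rot: [0.672, 0.74, 0.001, 0.0]
ft_force: [-2.8, 0.2, 2.5]
grip_width: 0.0289
```

```bash
python3 go.py; python3 pitch.py
```

```text
t 35.2 p [0.4497 0.2257 0.0246] yaw 1.6676 tilt [ 8.e-04  8.e-04 -1.e+00] F [-2.8  0.2  2.5] w 0.0289 j6 0.37
scene area 317 cen 231.1 238.5 IoU/pitch [(0.61, (np.float64(0.16), np.float64(-0.012))), (0.606, (np.float64(0.12), np.float64(-0.006))), (0.606, (np.float64(0.18), np.float64(-0.012))), (0.598, (np.float64(0.14), np.float64(-0.012)))]
top area 595 cen 207.3 250.0 IoU/pitch [(0.823, (np.float64(0.28), np.float64(-0.009))), (0.812, (np.float64(0.04), np.float64(-0.003))), (0.811, (np.float64(0.06), np.float64(-0.003))), (0.811, (np.float64(0.2), np.float64(-0.006)))]
yaw reader 0.0968 readpt if .35 [[ 0.6343  0.2436 -0.0315]]
```

It levels itself as the nose slides along the bench. Lowering the rest of the way.

Call:
{"api": "drive_tool", "payload": {"rows": "10 0 0 4 0; 10 0 0 4 0; 10 0 0 3 0; 10 0 0 2 0; 10 0 0 2 0; 10 0 0 1 0; 10 0 0 0 0"}}

```text
clock: 36.0
eef_pos: [0.4496, 0.2252, 0.0078]
tool_rot: [0.672, 0.74, -0.0, -0.0]
ft_force: [-3.3, 1.2, 3.6]
grip_width: 0.0291
```

```bash
python3 go.py; python3 pitch.py
```

```text
t 36.0 p [0.4496 0.2252 0.0078] yaw 1.667 tilt [-1.e-04 -0.e+00 -1.e+00] F [-3.3  1.2  3.6] w 0.0291 j6 0.37
scene area 344 cen 230.9 239.0 IoU/pitch [(0.649, (np.float64(0.02), np.float64(-0.012))), (0.645, (np.float64(-0.0), np.float64(-0.009))), (0.642, (np.float64(-0.02), np.float64(-0.006))), (0.641, (np.float64(-0.04), np.float64(-0.006)))]
top area 578 cen 207.7 249.8 IoU/pitch [(0.824, (np.float64(0.1), np.float64(-0.006))), (0.818, (np.float64(0.08), np.float64(-0.006))), (0.813, (np.float64(0.12), np.float64(-0.006))), (0.813, (np.float64(0.02), np.float64(-0.006)))]
yaw reader 0.0962 readpt if .35 [[ 0.6342  0.243  -0.0483]]
```

Call:
{"api": "drive_tool", "payload": {"rows": "35 0 0 0 0; 50 0 0 0 0; 70 0 0 0 0; 85 0 0 0 0; 85 0 0 0 0; 85 0 0 0 0; 85 0 0 -8 0; 85 0 0 -20 0; 85 0 0 -30 0; 85 0 0 -35 0; 85 0 0 -35 0; 85 0 0 -20 0"}}

```text
clock: 37.3
eef_pos: [0.4509, 0.2259, 0.1598]
tool_rot: [0.672, 0.74, 0.002, 0.001]
ft_force: [1.2, 0.2, -0.1]
grip_width: 0.085
```

Call:
{"api": "drive_tool", "payload": {"rows": "85 0 -20 -10 0; 85 0 -40 0 0; 85 0 -40 0 0; 85 0 -30 0 0; 85 0 -20 0 0; 85 0 0 0 0; 85 0 0 0 0; 85 0 0 0 0"}}

```text
clock: 38.1
eef_pos: [0.3015, 0.2113, 0.1665]
tool_rot: [0.672, 0.74, 0.001, 0.0]
ft_force: [0.8, 0.1, -0.7]
grip_width: 0.0847
```

```bash
python3 go.py
python3 - <<'E'
from h import *
ims=[]
for n,(x0,y0,w,h) in(('top',(100,100,140,230)),('scene',(130,130,230,230))):
    c=cam(n); ims.append(cv2.resize(c['image'][y0:y0+h,x0:x0+w,::-1],(int(w*2.1),int(h*2.1)),interpolation=2))
cv2.imwrite('pics/c10.png',np.hstack(ims))
E
```

```text
t 38.1 p [0.3015 0.2113 0.1665] yaw 1.6666 tilt [ 1.6e-03  9.0e-04 -1.0e+00] F [ 0.8  0.1 -0.7] w 0.0847 j6 0.52
```

Run:
```python
from h import *
for n,roi in(('top',(190,215,260,290)),('scene',(200,200,300,300))):
    c=cam(n);h=cv2.cvtColor(c['image'],cv2.COLOR_RGB2HSV);x0,y0,x1,y1=roi
    m=cv2.inRange(h,(26,105,150),(36,255,255)); k=m*0;k[y0:y1,x0:x1]=m[y0:y1,x0:x1]
    ys,xs=np.nonzero(k); print(n,'top-face yellow',len(xs),'centre at z40',at(c,(xs.mean(),ys.mean()),.04).round(4), 'at z20',at(c,(xs.mean(),ys.mean()),.02).round(4),cv2.minAreaRect(np.c_[xs,ys].astype(np.float32)))
    b=cv2.inRange(h,(105,120,30),(130,255,255)); b[:, (200 if n=='scene' else 190):]=0; b[:230 if n=='top' else 200]=0
    ys,xs=np.nonzero(b); print('blue',len(xs),(at(c,(xs.mean(),ys.mean()),.03).round(3) if len(xs) else ''))
```

```text
top top-face yellow 447 centre at z40 [[0.541  0.2323 0.04  ]] at z20 [[0.5433 0.2374 0.02  ]] ((206.5, 249.0), (24.0, 19.0), 90.0)
blue 831 [[0.449 0.407 0.03 ]]
scene top-face yellow 172 centre at z40 [[0.5425 0.2349 0.04  ]] at z20 [[0.5581 0.2506 0.02  ]] ((227.89820861816406, 235.47344970703125), (11.947154998779297, 18.53219985961914), 41.18592834472656)
blue 173 [[0.422 0.39  0.03 ]]
```

```bash
python3 -c "
from workcell import bot
print(bot.job_done())"
```

```text
the job is handed in; nothing more can be done
None
```

The job is done and handed in at about 38 s, under the 67 s limit.

**What I did**
- I lifted the cloud and stood it upright at about (0.45, 0.405).
- I drew the reader out by its head, laid it flat, let go and took it by the grip alone.
- The tool can only point straight down, so I tilted the reader on the holster's front edge. A first press there reached only about 0.28 rad, and a second press (33 N at the wrist) did not tilt it further. I then rested it nose on the bench, tail on the holster edge, loosened the fingers and gripped it again at about 0.36 rad.
- I aimed it at the tag and held it still for about 3 s, then laid it flat and moved the gripper clear.

**Last checks**
- **Aim:** in both cameras the projected sight line ended on the middle of the pattern. The computed aim point was within about 2 mm of the tag's middle, with the window about 75 mm away.
- **Pitch:** camera fits at the tag were rough. The scene camera gave about 0.36 rad and the top camera 0.42–0.48 rad, but the top fit is less reliable because it was thrown off by the shape at the rear of the head. I trusted 0.36 rad.
- **Reader at the end:** both cameras agree on where the head's top face is at 40 mm height, to about 3 mm, so it lies flat.
- **Cloud at the end:** the top camera puts it at (0.449, 0.407). The scene camera's estimate was about 30 mm off, because my colour mask cut off part of the cloud.
- **Not checked:** the last picture could not be viewed because the 12-picture limit was reached. I did not re-measure the bracket or the tape roll, but the arm never went near them.

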